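Roll the detergent dispenser onto its feet and set the jug under its tap

TASK

The grey detergent dispenser has been left lying on its flank on the oak stand, under the wire shelf. Without lifting it off the board or pushing on its tap, roll it along the board until it stands on its two feet, cap up, square to the board, with the tap's spout pointing down clear of the front edge. Then stand the steel measuring jug upright on the counter with its mouth centred under the spout, and leave everything else where it is.

Things in the scene. Friction and masses are not known exactly. Their poses are not given: they have to be found in the camera images.
- stand: Fixed oak board on two end panels, with a wire shelf above. Origin: on the counter under the board's middle; x to the back, y left, z up; front faces -x. Board 150 mm deep (x), 500 wide (y), top 100 mm above the counter. A brass gallery rod (axis 16 mm above the board, 3 mm radius) runs along the back at x = +71 mm and both ends at y = -244, +244 mm.
- stand_edge (a point): Middle of the board's front upper edge, at (-75, 0, 100) mm in the stand's frame, same axes. The front edge runs along y.
- shelf_edge (a point): Middle of the front wire of the brass shelf over the board, at (-70, 0, 333) mm in the stand's frame, wire radius 5 mm. The shelf covers the board's whole width from here to the back (uprights at x = +115, y = -270, +270): too low for an upright gripper above the drum, so reach in from the front (-x) with the tool leaning 30 to 45 degrees.
- dispenser: Grey plastic drum lying on its side, loose, 0.5 to 1 kg, radius 46 mm, 145 mm long, too fat to grip. Origin: mid-length on its axis; x along the axis, tap at the -x end (towards the stand's front); z from feet to cap, up when it stands on its feet, the origin then 146 mm above the counter. At first z leans 100 degrees from vertical to the stand's +y: roll it towards the stand's -y.
- feet (a point): Middle between the two moulded rib feet, at (0, 0, -46) mm in the dispenser's frame. Feet: x -50 to +50 mm, outer edges at y = -21 and +21, undersides at z = -46. Rolling, the drum turns freely for 50 degrees, then must tip over one foot's edge (rising 4 to 5 mm, 1 to 3 N at its top); under 24 degrees from upright it drops onto both feet and stays. It moves about 83 mm in all.
- cap (a point): Top centre of the white filler cap, 38 mm in diameter, at (35, 0, 60) mm in the dispenser's frame; it stands 14 mm out of the drum. The drum's round flank is plain elsewhere, and it stays where it is left.
- tap: Brass tap on the drum's -x end, moving with it; same origin and axes as dispenser. It reaches from x = -72 to -109 mm, 20 mm below the axis, its T handle up to z = +16 mm. Not to be pushed.
- spout (a point): Lower tip of the tap's spout, a tube 14 mm in diameter, at (-98, 0, -62) mm in the dispenser's frame; it points to the dispenser's -z. With the dispenser on its feet the tip is 84 mm above the counter and about 33 mm in front of the board's front edge.
- jug: Steel measuring jug, loose, 80 g: 68 mm in diameter at the mouth, 60 at the foot, 62 high, on the counter at the left or right. Origin: centre of its underside; z up. Handle on its -x side (roughly towards the robot): upright bar 12 mm wide (y -6 to +6), 8 thick, middle at (-61, 0, 34) mm, z 11 to 58, 23 mm clear of the wall; take it by its two y sides.
- jug_mouth (a point): Centre of the jug's mouth, at (0, 0, 62) mm in the jug's frame.
- soap: Bystander: white ceramic soap pot, a plain closed cylinder 72 mm in diameter, 62 mm high, standing on the counter on the side where the jug is not.
- jar: Bystander: glass jar with a brass lid, 66 mm in diameter, 100 mm high, standing near the right (-y) end of the stand's board. Origin: centre of its underside.
- amber: Bystander: amber glass bottle, 60 mm in diameter, 160 mm high, on the counter at the left. Origin: centre of its underside.
- tub: Bystander: open wooden tub 110 x 150 x 70 mm on the counter at the right. Origin: centre of its underside.
- brush: Bystander: wooden laundry brush lying on the counter at the right.
- bowl: Bystander: white bowl 150 mm wide and 60 mm high with a grey wool dryer ball in it, on the counter at the left. Origin: centre of its underside.
There are look-alikes about, which are no part of the job. Leave any red look-alike of the dispenser alone. Leave any red look-alike of the jug alone.

How it is judged:
On the way:
1. the dispenser stands on both feet on the board, filler cap up, at rest and released (angle between dispenser's own z axis and vertical below 0.08 rad and linear speed of dispenser below 0.02 m/s and contact force between the arm and dispenser below 0.5 N), for 0.3 s.
At the end, for the whole second after the job is handed in: Dispenser at rest on its feet on the board (cap up within 4.5 degrees), axis within 11 degrees of square to the front edge, spout more than 10 mm in front of it; jug upright and at rest on the counter, mouth centred within 20 mm of the spout (angle between each of dispenser, jug's own z axis and vertical below 0.08 rad and height (world z) of dispenser between 0.14 and 0.152 m and angle between the x axis of dispenser and the x axis of stand, either way round below 0.2 rad and x of spout in the frame of stand below -0.085 m and horizontal distance between jug_mouth and spout below 0.02 m and height (world z) of jug below 0.006 m and linear speed of each of jug, dispenser below 0.02 m/s); the robot touches nothing.
It fails at once if the robot pushes on the tap with more than 6 N (contact force between the arm and tap above 6 N).
It fails at once if the dispenser is lifted off the board (height (world z) of dispenser above 0.165 m).
It fails at once if the dispenser falls off the board (height (world z) of dispenser below 0.125 m).
It fails at once if a bystander is moved more than 30 mm (distance of any of soap, jar, amber, tub, brush, bowl from where it was at the start of the episode above 0.03 m).
It also fails if it takes over 58 s, if anything falls off the work surface, if the arm or the gripper's body presses on something with over 40 N, if the wrist force passes 120 N, or if a joint passes its speed limit or range.

ROBOT

A 6-joint arm with a two-finger parallel gripper is mounted at the origin on the work surface. World frame = base frame: x ahead of the robot, y to its left, z up, the work surface at z = 0. Lengths are in m, angles in rad, forces in N, time in s.
With the tool pointing down it reaches from about 0.275 to 0.75 m from the base axis. Payload 10.2 kg.
Tool frame: the origin (TCP) lies between the finger pads; the fingertips stand 25 mm ahead of it and the grasp point (between the pads) lies 6 mm ahead of it (manip.tips_ahead is the distance from the TCP to the fingertips, in m); z points along the fingers, y is the line along which they close (so a half turn about z gives the same grasp; the last joint's range is limited). The gripper opens to 88 mm and grips with 3 to 60 N. Pads are 18 mm wide; open, the fingers measure 123 mm over their backs; the gripper's body (75 mm by 187 mm) begins 45 mm behind the grasp point.
Start: joints at [1.048, 0.313, 1.498, -0, 1.331, -0.223], TCP at [0.155, 0.502, 0.264] pointing down, gripper open.
Joint ranges: [-2.94, 2.94], [-0.97, 2.17], [0.19, 2.56], [-1.23, 4.37], [0.02, 3.11], [-2.88, 2.88]. Speed limits (rad/s): [2.39, 2.39, 3.01, 3.14, 3.14, 3.14].

INTERFACE

Orientations are given as a 3x3 rotation matrix whose columns are the frame's x, y, z axes.
In Python, from station import manip gives the robot as it stands.
- The arm moves only by the tool servo_tool, never from a script. Its argument "rows" is a list of rows, each a list of 3 entries, a list of its own where there are three numbers: the shift along the tool's x, y, z in units of 25 mm (1.0 is 25 mm), then the turn, a rotation vector about the tool's x, y, z in rad, then the opening, from 0 (shut) to 1 (fully open). In form: [[[x, y, z], [wx, wy, wz], hand], ...]. A call has 1 to 12 rows; each row shifts and turns the commanded pose from where the row before left it, along the tool's axes as they then stand; what a row does not reach is not made up. A row lasts 1/8 s, in which the tool goes at most 62.5 mm and 10.7 degrees, less where a joint would pass 70% of its speed; a pose out of reach is approached as far as the arm can. A call is refused whole if a number of a shift passes 1 or a number of a turn 0.188, either way. A call with a gripper value outside its range is refused whole. The fingers move at their own pace and stop on an object; "grip_force" is the grip in N (left out, the last holds). Time passes only in rows, so rows that do not move let the fingers close. It gives the time, the measured TCP pose, the force, the opening and the grip force at its end, in the units of the state.
- manip.observe(): the state, without advancing time (a new reading comes with each control period).
- manip.snapshot(name): name is "side" or "top"; returns a dict with "image" (384x512x3 uint8, blue, green, red), "K" (3x3 intrinsics, pixels), "rvec" (rotation vector, rad) and "tvec" (3), from world to camera coordinates, as OpenCV has them. Camera axes: x right, y down, z forward; pixel columns grow to the right and rows downward; lengths in m; the calibration is good to about 2 mm. A picture is of the moment at which its call begins. There is no depth.
- manip.hand_in(): hands the job in; it is judged then, once.
The state is a dict: "time": time; "joints": joint angles; "qd": joint speeds; "tau": joint torques, N m; "position": TCP position; "eef_rot": TCP orientation; "force": force on the tool from outside, world axes, zero at the start; "moment": the same for the moment, N m; "width": finger opening in m; "grasp_force": force on a finger pad.
Only numpy, scipy, OpenCV 4.12 (cv2) and the standard library are available. Lean on these libraries where they do the work, as an engineer would, in place of code of your own. Each camera call takes 0.05 s, during which the arm holds its last target. There are 200 camera calls.

## Working session

There is one attempt and no reset: what is moved stays moved. The work goes in short steps, Python scripts to look and compute and a tool call to move; the robot and the scene stay as the last step left them, time stands still between calls to the robot, and variables do not carry over. Pictures are saved under pics/ and viewed, at most 13 in all, crops included, and the job is handed in when it is done.

Besides the shell and the picture viewer there is one more tool, called after "Emit:" as name(argument=value, ...) on one line, values as JSON. servo_tool: Moves the arm, as the interface text tells. Its arguments: {"type":"object","properties":{"rows":{"type":"array","items":{"type":"array"}},"grip_force":{"type":"number"}},"required":["rows"]}

```bash
mkdir -p pics; ls
python3 - <<'E'
from station import manip
import cv2,numpy as np
for n in("side","top"):
    s=manip.snapshot(n); cv2.imwrite(f"pics/{n}0.png",cv2.resize(s["image"],(800,600),interpolation=cv2.INTER_CUBIC))
    np.savez(f"{n}0.npz",**s)
    R=cv2.Rodrigues(np.array(s["rvec"]))[0]; print(n,(-R.T@np.array(s["tvec"]).ravel()).round(3),R.round(2).tolist(),np.array(s["K"]).tolist())
o=manip.observe(); print(o["eef_rot"],o["position"],o["time"])
E
```

```text
pics
side [ 0.037 -0.613  1.03 ] [[0.81, -0.59, -0.01], [-0.45, -0.6, -0.67], [0.39, 0.54, -0.75]] [[376.46485147267447, 0.0, 249.13645457140817], [0.0, 376.46485147267447, 192.47758542123654], [0.0, 0.0, 1.0]]
top [ 0.348 -0.011  1.738] [[0.03, -1.0, 0.01], [-1.0, -0.03, -0.06], [0.06, -0.01, -1.0]] [[491.49738473577884, 0.0, 250.48732601214306], [0.0, 491.49738473577884, 191.40809988526374], [0.0, 0.0, 1.0]]
[[-9.55399819e-01  2.95314923e-01 -5.31140289e-04]
 [ 2.95315313e-01  9.55399374e-01 -9.50052871e-04]
 [ 2.26886309e-04 -1.06453420e-03 -9.99999408e-01]] [0.15496566 0.5014162  0.26325283] 0.1
```

View pics/side0.png

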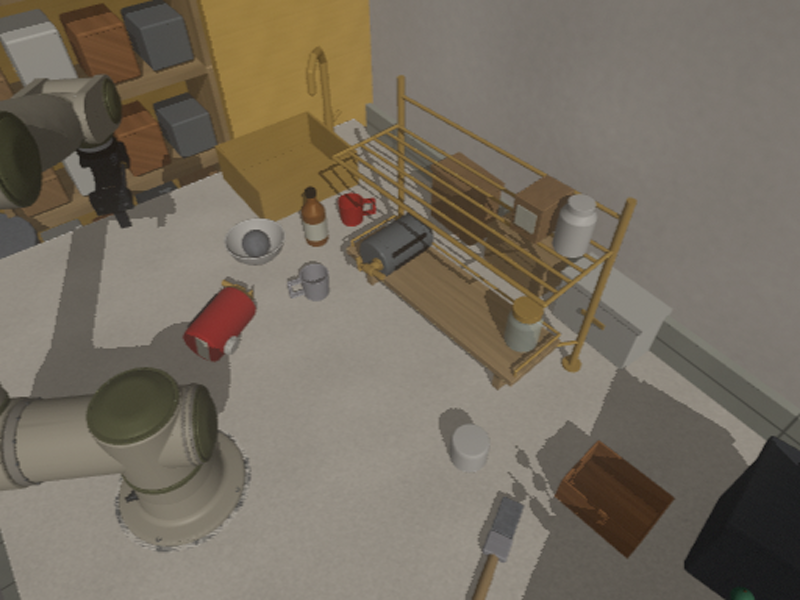

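View pics/top0.png

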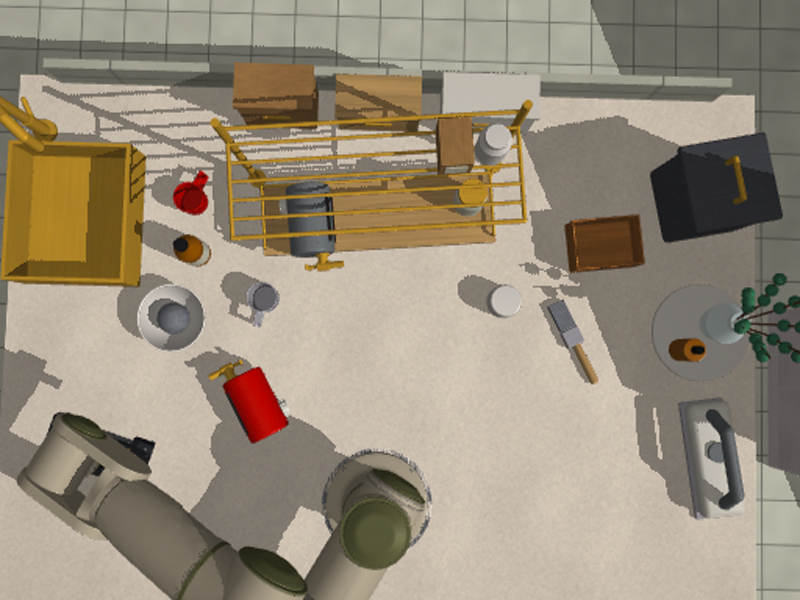

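The top view (800 px scale) shows the dispenser at (310,218) with its tap at (322,262). The jug is at (263,296) with its handle at (257,318), and the board's front edge runs from (264,255) to (495,242). The soap is at (505,300), and the red look-alikes are at (190,195) and (255,400). Next I'll crop in close to measure.

```bash
cat > h.py <<'E'
import numpy as np,cv2
from station import manip
def load(n): return dict(np.load(n+"0.npz"))
def plane(s,px,z):
    R=cv2.Rodrigues(np.array(s["rvec"]))[0]; c=-R.T@np.array(s["tvec"]).ravel()
    d=R.T@np.linalg.solve(np.array(s["K"]),[px[0],px[1],1.]); return c+d*(z-c[2])/d[2]
def proj(s,P): return cv2.projectPoints(np.array(P,float).reshape(-1,3),np.array(s["rvec"]),np.array(s["tvec"]),np.array(s["K"]),None)[0].reshape(-1,2)
E
python3 - <<'E'
from h import *
t=load("top");s=load("side")
a=cv2.resize(t["image"][95:215,130:350],None,fx=3.6,fy=3.6,interpolation=cv2.INTER_NEAREST)
cv2.imwrite("pics/topc.png",a)
a=cv2.resize(s["image"][105:255,170:370],None,fx=4,fy=4,interpolation=cv2.INTER_NEAREST)
cv2.imwrite("pics/sidec.png",a)
k=1.5625
L=plane(t,(264/k,255/k),.1);R=plane(t,(495/k,242/k),.1);print("edge",L,R,np.linalg.norm(L-R),"yaw",np.arctan2(-(R-L)[0],(R-L)[1])) 
for n,p,z in(("jug",(264,295),.062),("soap",(505,299),.062),("amber",(183,243),.16),("tap",(322,262),.12),("bowl",(171,317),.06)): print(n,plane(t,(p[0]/k,p[1]/k),z))
E
```

```text
edge [0.5369593  0.25295704 0.1       ] [ 0.57891594 -0.24152022  0.1       ] 0.4962540878323325 yaw -3.056944908550151
jug [0.45356144 0.25581398 0.062     ]
soap [ 0.4593114  -0.27112178  0.062     ]
amber [0.55025243 0.41100337 0.16      ]
tap [0.52321158 0.12671964 0.12      ]
bowl [0.40006425 0.45675066 0.06      ]
```

View pics/topc.png

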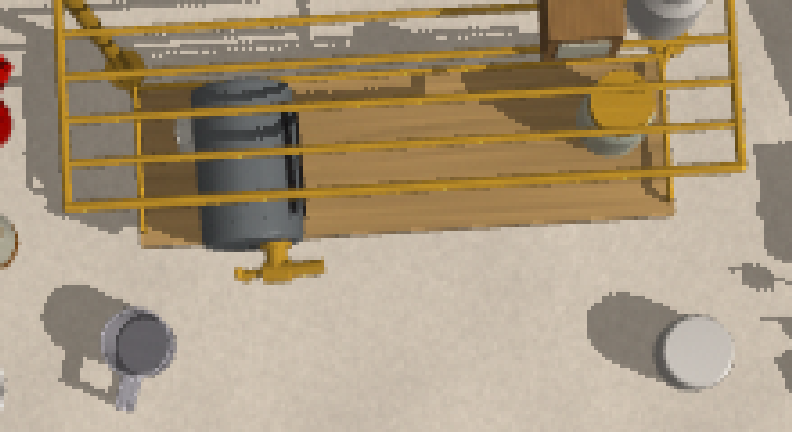

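View pics/sidec.png

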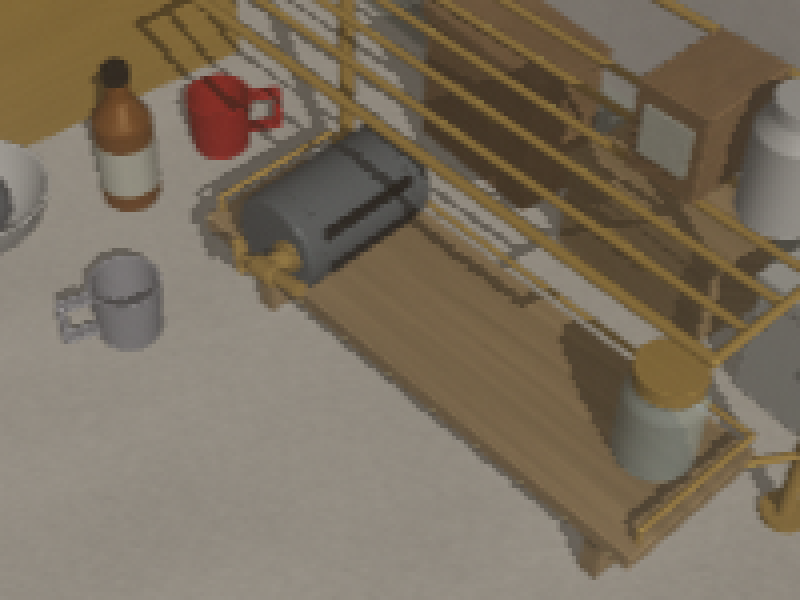

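The top crop shows the board's front corners at (143,246) and (673,214). The drum's end centres are near (253,248) and (240,80), and its cap is on the left at (183,130). The jug's rim centre is at (138,342) and its handle at (126,400). The side crop shows one foot along the drum's right flank. Now for the numbers.

```bash
cat >> h.py <<'E'
Y0=None
def stand(t=None):
    t=t or load("top")
    c=lambda x,y:((x+.5)/3.6+130-.5,(y+.5)/3.6+95-.5)
    L=plane(t,c(143,246),.1);R=plane(t,c(673,214),.1)
    m=(L+R)/2; yv=(L-R)/np.linalg.norm(L-R); xv=np.array([yv[1],-yv[0],0])
    Rs=np.c_[xv,yv,[0,0,1]]; o=m+.075*xv; o[2]=0
    return Rs,o,np.linalg.norm(L-R)
E
python3 - <<'E'
from h import *
t=load("top");s=load("side")
Rs,o,w=stand(); print("yaw deg",np.degrees(np.arctan2(Rs[1,0],Rs[0,0])),o,w)
c=lambda x,y:((x+.5)/3.6+130-.5,(y+.5)/3.6+95-.5)
S=lambda P:(Rs.T@(P-o)).round(4)
for n,p,z in(("shelf L",(68,208),.333),("shelf R",(744,167),.333),("drumF L",(205,240),.146),("drumF R",(302,236),.146),("drumB L",(194,95),.146),("drumB R",(291,93),.146),("cap",(183,130),.138),("tapHandleL",(236,274),.146),("spout tip",(323,268),.146),("tapfront",(278,283),.146),("jar",(621,95),.2),("jug",(138,342),.062),("handle",(125,405),.058)):
    P=plane(t,c(*p),z); print(n,P.round(4),S(P))
# cross-check in side view
W=lambda p:o+Rs@np.array(p)
print((4*(proj(s,[W((-.075,.25,.1)),W((-.075,-.25,.1)),W((-.07,0,.333))])-[170,105])).round())
g=cv2.cvtColor(t["image"],cv2.COLOR_BGR2HSV)[100:210,190:225]
E
```

```text
yaw deg 5.086236757070852 [0.63437986 0.0121012  0.        ] 0.4943342513389005
shelf L [0.5396 0.2752 0.333 ] [-0.0711  0.2704  0.333 ]
shelf R [ 0.5879 -0.2643  0.333 ] [-0.0708 -0.2712  0.333 ]
drumF L [0.5395 0.1885 0.146 ] [-0.0789  0.1842  0.146 ]
drumF R [0.5456 0.1011 0.146 ] [-0.0806  0.0965  0.146 ]
drumB L [0.6716 0.2032 0.146 ] [0.054 0.187 0.146]
drumB R [0.6759 0.1152 0.146 ] [0.0505 0.099  0.146 ]
cap [0.6407 0.2131 0.138 ] [0.0241 0.1997 0.138 ]
tapHandleL [0.5094 0.1595 0.146 ] [-0.1114  0.1579  0.146 ]
spout tip [0.517  0.0812 0.146 ] [-0.1108  0.0792  0.146 ]
tapfront [0.5023 0.1214 0.146 ] [-0.1219  0.1206  0.146 ]
jar [ 0.6714 -0.179   0.2   ] [ 0.0199 -0.1936  0.2   ]
jug [0.4506 0.2591 0.062 ] [-0.1612  0.2623  0.062 ]
handle [0.3907 0.2698 0.058 ] [-0.2199  0.2783  0.058 ]
[[208. 215.]
 [634. 561.]
 [413. 149.]]
```

```bash
cat >> h.py <<'E'
from scipy.spatial.transform import Rotation as Ro
Rs,o=stand()[:2]
def tool(lean,beta):  # stand-frame tool rotation -> world
    l=np.radians(lean); B=np.c_[[-np.cos(l),0,-np.sin(l)],[0,1,0],[np.sin(l),0,-np.cos(l)]]
    return Rs@B@Ro.from_euler('x',beta,degrees=True).as_matrix()
CORNER=np.array([0,-.0615,.025])
def tcp(c,R,off=CORNER): return o+Rs@np.array(c)-R@off
def rep(P,R,cur=None):
    ob=manip.observe(); p,Q=(np.array(ob["position"]),np.array(ob["eef_rot"])) if cur is None else cur
    rv=Ro.from_matrix(Q.T@R).as_rotvec()
    print("target",P.round(4),"rotvec",rv.round(3),"shift units before turn",(Q.T@(P-p)/.025).round(2),"after turn",(R.T@(P-p)/.025).round(2))
def where(off=CORNER):
    ob=manip.observe(); p=np.array(ob["position"])+np.array(ob["eef_rot"])@off
    print("t",round(ob["time"],2),"corner in stand",(Rs.T@(p-o)).round(4),"F stand",(Rs.T@np.array(ob["force"])).round(2),"w",ob["width"],"j",np.round(ob["joints"],2))
E
python3 - <<'E'
from h import *
R=tool(48,15); P=tcp((-.015,.204,.163),R); pre=P-R[:,2]*.15
rep(P,R); rep(pre,R); where()
ob=manip.observe();print(R.round(2).tolist())
E
```

```text
target [0.5894 0.279  0.1685] rotvec [ 0.08  -0.867 -0.254] shift units before turn [-19.23  -3.36   3.79] after turn [-8.24 -6.21 17.  ]
target [0.4787 0.3082 0.2655] rotvec [ 0.08  -0.867 -0.254] shift units before turn [-14.66  -3.56  -0.09] after turn [-8.24 -6.21 11.  ]
t 0.1 corner in stand [-0.4575  0.473   0.2383] F stand [-0.07 -0.22 -0.35] w 0.08793847224352622 j [ 1.05  0.31  1.5  -0.    1.33 -0.22]
[[-0.67, 0.11, 0.74], [-0.06, 0.98, -0.19], [-0.74, -0.17, -0.65]]
```

Emit:
servo_tool(rows=[[[-1, -0.25, -0.2], [0, 0, 0], 1], [[-1, -0.25, -0.2], [0, 0, 0], 1], [[-1, -0.25, -0.2], [0, 0, 0], 1], [[-1, -0.25, -0.2], [0, 0, 0], 1], [[-1, -0.25, -0.2], [0, 0, 0], 1], [[-1, -0.25, -0.2], [0, 0, 0], 1], [[-1, -0.25, -0.2], [0, 0, 0], 1], [[0, 0, 0], [0.016, -0.173, -0.051], 1], [[0, 0, 0], [0.016, -0.173, -0.051], 1], [[0, 0, 0], [0.016, -0.173, -0.051], 1], [[0, 0, 0], [0.016, -0.173, -0.051], 1], [[0, 0, 0], [0.016, -0.173, -0.051], 1]])

```text
time: 1.6
position: [0.309, 0.4084, 0.2989]
eef_rot: [[-0.664, 0.103, 0.741], [-0.062, 0.98, -0.192], [-0.745, -0.173, -0.644]]
force: [0.6, 0.1, 0.1]
width: 0.088
grasp_force: 0.0
```

Run:
```python
from h import *
R=tool(48,15); P=tcp((-.015,.204,.163),R); pre=P-R[:,2]*.15
rep(P,R); rep(pre,R); where()
```

```text
target [0.5894 0.279  0.1685] rotvec [0.002 0.004 0.002] shift units before turn [-3.23 -3.01 12.66] after turn [-3.29 -2.98 12.65]
target [0.4787 0.3082 0.2655] rotvec [0.002 0.004 0.002] shift units before turn [-3.26 -3.    6.66] after turn [-3.29 -2.98  6.65]
t 1.6 corner in stand [-0.2825  0.3577  0.2935] F stand [0.62 0.05 0.14] w 0.0879811906875646 j [ 1.01  0.24  1.71 -0.96  1.1  -0.11]
```

Emit:
servo_tool(rows=[[[-0.55, -0.5, 1], [0, 0, 0], 1], [[-0.55, -0.5, 1], [0, 0, 0], 1], [[-0.55, -0.5, 1], [0, 0, 0], 1], [[-0.55, -0.5, 1], [0, 0, 0], 1], [[-0.55, -0.5, 1], [0, 0, 0], 1], [[-0.55, -0.5, 1], [0, 0, 0], 1], [[0, 0, 1], [0, 0, 0], 1], [[0, 0, 1], [0, 0, 0], 1], [[0, 0, 1], [0, 0, 0], 1], [[0, 0, 1], [0, 0, 0], 1], [[0, 0, 1], [0, 0, 0], 1], [[0, 0, 1], [0, 0, 0], 1]])

```text
time: 3.1
position: [0.5781, 0.2814, 0.1776]
eef_rot: [[-0.668, 0.105, 0.737], [-0.059, 0.979, -0.193], [-0.742, -0.173, -0.648]]
force: [0.4, 1.0, 0.8]
width: 0.0882
grasp_force: 0.0
```

Run:
```python
from h import *
R=tool(48,15); P=tcp((-.015,.204,.163),R)
rep(P,R); where()
s=manip.snapshot("side");cv2.imwrite("pics/s1.png",cv2.resize(s["image"][85:255,150:376],None,fx=3.5,fy=3.5))
# unit direction of stand -y and +z in tool units per 10mm
print((R.T@(-Rs[:,1])*.4).round(3),(R.T@[0,0,.4]).round(3),(R.T@Rs[:,0]*.4).round(3))
```

```text
target [0.5894 0.279  0.1685] rotvec [ 0.001 -0.002  0.001] shift units before turn [-0.03  0.02  0.59] after turn [-0.02  0.02  0.59]
t 3.1 corner in stand [-0.026   0.2074  0.172 ] F stand [0.46 1.01 0.82] w 0.088190454675933 j [ 0.44  0.51  1.69 -1.21  0.55 -0.15]
[ 0.    -0.386  0.104] [-0.297 -0.069 -0.259] [-0.268  0.077  0.287]
```

View pics/s1.png

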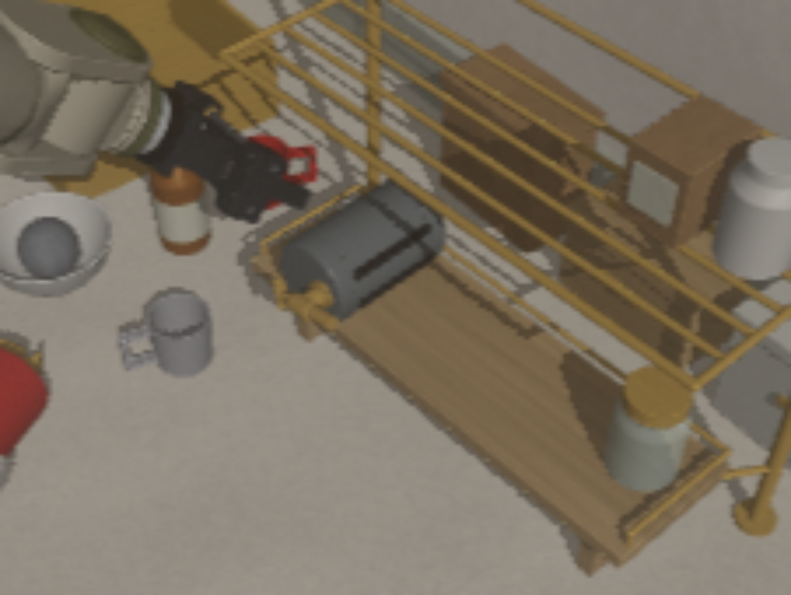

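The side picture shows the drum untouched at (360,250), with the leading finger beside its left flank at (295,190). Joint 4 is near its limit, and moving towards -y relieves it. I'll push slowly now.

Emit:
servo_tool(rows=[[[0, -0.32, 0.1], [0, 0, 0], 1], [[0, -0.32, 0.2], [0, 0, 0], 1], [[0, -0.32, 0.25], [0, 0, 0], 1], [[0, -0.32, 0.25], [0, 0, 0], 1], [[0, -0.32, 0.1], [0, 0, 0], 1]])

```text
time: 3.78
position: [0.5928, 0.2409, 0.1785]
eef_rot: [[-0.669, 0.102, 0.737], [-0.059, 0.98, -0.189], [-0.741, -0.17, -0.649]]
force: [-17.9, 14.5, 27.4]
width: 0.0882
grasp_force: 13.6
```

Run:
```python
from h import *
where()
```

```text
t 3.77 corner in stand [-0.0148  0.1657  0.1727] F stand [-16.57  15.99  27.38] w 0.08824841883212553 j [ 0.36  0.48  1.72 -1.23  0.48 -0.18]
```

Emit:
servo_tool(rows=[[[-0.3, 0, -0.3], [0, 0, 0], 1]])

```text
time: 3.9
position: [0.5915, 0.241, 0.1861]
eef_rot: [[-0.673, 0.105, 0.732], [-0.058, 0.98, -0.193], [-0.738, -0.172, -0.653]]
force: [-0.2, 0.1, -0.4]
width: 0.0883
grasp_force: 0.0
```

Run:
```python
from h import *
where()
t=manip.snapshot("top");s=manip.snapshot("side")
a=cv2.resize(t["image"][95:195,140:260],(600,500),interpolation=cv2.INTER_CUBIC)
b=cv2.resize(s["image"][100:200,190:290],(500,500),interpolation=cv2.INTER_CUBIC)
im=np.hstack([a,b]);cv2.imwrite("pics/p2.png",cv2.resize(im,(800,364)))
```

```text
t 3.9 corner in stand [-0.0164  0.166   0.1804] F stand [-0.17  0.16 -0.4 ] w 0.08830388966173443 j [ 0.36  0.47  1.72 -1.19  0.49 -0.23]
```

View pics/p2.png

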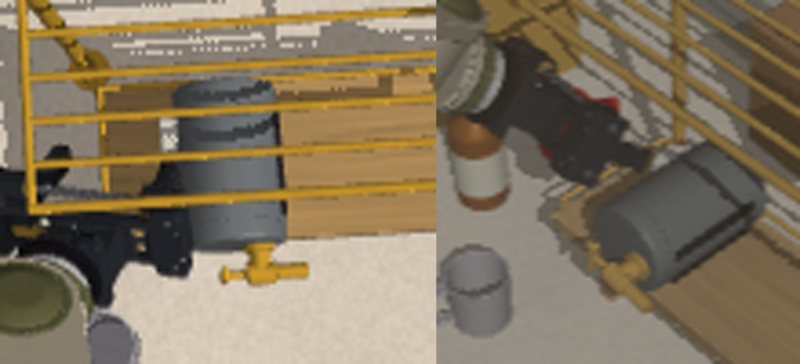

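The top view shows the finger against the drum's left flank, and the drum has rolled about 8 mm; its left edge is now at (180,240). Friction at the finger is high, so the tip should follow the rolling surface, up and towards -y.

Emit:
servo_tool(rows=[[[-0.03, -0.29, 0.05], [0, 0, 0], 1], [[-0.07, -0.3, 0.02], [0, 0, 0], 1], [[-0.05, -0.3, 0.03], [0, 0, 0], 1], [[-0.05, -0.3, 0.03], [0, 0, 0], 1]])

```text
time: 4.5
position: [0.5946, 0.2117, 0.1935]
eef_rot: [[-0.671, 0.104, 0.734], [-0.059, 0.98, -0.192], [-0.739, -0.172, -0.652]]
force: [-4.0, 3.7, 9.8]
width: 0.0881
grasp_force: 5.1
```

```bash
cat > chk.py <<'E'
from h import *
where()
t=manip.snapshot("top")
h=cv2.cvtColor(t["image"],cv2.COLOR_BGR2HSV)
# brass tap blob in front of board: rows
m=cv2.inRange(h,(15,120,80),(32,255,255)); 
W=lambda p:o+Rs@np.array(p)
q=proj(t,[W((-.095,.2,.146)),W((-.135,.2,.146)),W((-.135,-.05,.146)),W((-.095,-.05,.146))])
mm=np.zeros_like(m);cv2.fillPoly(mm,[q.astype(np.int32)],255)
ys,xs=np.nonzero(m&mm)
P=np.array([Rs.T@(plane(t,(x,y),.146)-o) for x,y in zip(xs,ys)])
if len(P): print("tap y range",P[:,1].min().round(4),P[:,1].max().round(4),"x",P[:,0].min().round(4),len(P))
# drum grey edges at several x: brightness along y scanline z=.146
for x in(-.055,.045):
    yy=np.arange(.25,-.05,-.002); q=proj(t,[W((x,y,.146)) for y in yy]).round().astype(int)
    S=h[q[:,1],q[:,0]]; g=(S[:,1]<70)&(S[:,2]>30)&(S[:,2]<150)
    print(x,"grey y:",yy[g].max().round(3) if g.any() else None,yy[g].min().round(3) if g.any() else None)
E
python3 chk.py
```

```text
t 4.5 corner in stand [-0.0158  0.1365  0.1877] F stand [-3.62  4.07  9.78] w 0.08814378062905444 j [ 0.3   0.43  1.75 -1.19  0.45 -0.26]
tap y range 0.0543 0.1294 x -0.1202 115
-0.055 grey y: 0.25 0.064
0.045 grey y: 0.25 0.07
```

Emit:
servo_tool(rows=[[[-0.03, -0.29, 0.05], [0, 0, 0], 1], [[-0.02, -0.29, 0.06], [0, 0, 0], 1], [[0, -0.29, 0.08], [0, 0, 0], 1]])

```text
time: 4.92
position: [0.5975, 0.1899, 0.1983]
eef_rot: [[-0.667, 0.104, 0.738], [-0.06, 0.979, -0.192], [-0.742, -0.173, -0.647]]
force: [-14.9, 9.8, 29.9]
width: 0.0881
grasp_force: 15.9
```

```bash
python3 chk.py
python3 - <<'E'
from h import *
t=manip.snapshot("top");s=manip.snapshot("side")
a=cv2.resize(t["image"][95:195,140:260],(600,500),interpolation=cv2.INTER_CUBIC)
b=cv2.resize(s["image"][100:200,190:290],(500,500),interpolation=cv2.INTER_CUBIC)
cv2.imwrite("pics/p3.png",cv2.resize(np.hstack([a,b]),(800,364)))
E
```

```text
t 4.92 corner in stand [-0.0147  0.1146  0.1928] F stand [-13.96  11.03  29.93] w 0.08810766064715578 j [ 0.25  0.41  1.77 -1.2   0.41 -0.28]
tap y range 0.048 0.1195 x -0.1206 115
-0.055 grey y: 0.25 0.054
0.045 grey y: 0.25 0.058
```

View pics/p3.png

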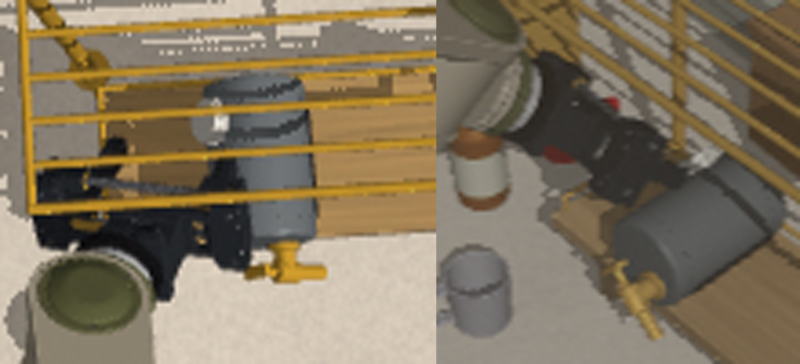

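The drum has rolled to its foot. In the top view the cap shows at (215,120), up and to the left, and the tap is swinging down. I'll back off and go in behind the cap.

Emit:
servo_tool(rows=[[[0, 0.1, -0.6], [0, 0, 0], 1], [[0, 0.4, -0.8], [0, 0, 0], 1], [[0, 0.8, -0.6], [-0.03, 0, 0], 1], [[0, 1, 0], [-0.03, 0, 0], 1], [[0, 0.5, 0], [-0.027, 0, 0], 1]])

```text
time: 5.7
position: [0.5657, 0.2693, 0.214]
eef_rot: [[-0.674, 0.039, 0.737], [-0.058, 0.993, -0.105], [-0.736, -0.114, -0.667]]
force: [-0.0, 0.5, -0.2]
width: 0.0885
grasp_force: 0.0
```

```bash
python3 chk.py
python3 - <<'E'
from h import *
R=tool(48,10); rep(tcp((.015,.180,.160),R),R)
print((R.T@(-Rs[:,1])*.4).round(3),(R.T@[0,0,.4]).round(3),(R.T@Rs[:,0]*.4).round(3))
t=manip.snapshot("top");h=cv2.cvtColor(t["image"],cv2.COLOR_BGR2HSV)
W=lambda p:o+Rs@np.array(p)
q=proj(t,[W((-.0,.19,.18)),W((.06,.19,.18)),W((.06,.05,.18)),W((-.0,.05,.18))]).astype(np.int32)
mm=np.zeros(h.shape[:2],np.uint8);cv2.fillPoly(mm,[q],255)
m=cv2.inRange(h,(0,0,150),(180,45,255))&mm; ys,xs=np.nonzero(m)
P=np.array([Rs.T@(plane(t,(x,y),.18)-o) for x,y in zip(xs,ys)]);print("cap@.18",len(P),P.min(0).round(3),P.max(0).round(3),np.median(P,0).round(3))
E
```

```text
t 5.7 corner in stand [-0.0352  0.1974  0.2043] F stand [ 0.04  0.51 -0.15] w 0.08847488447085412 j [ 0.39  0.39  1.74 -1.04  0.46 -0.36]
tap y range 0.048 0.1226 x -0.1206 119
-0.055 grey y: 0.25 0.056
0.045 grey y: 0.25 0.06
target [0.6173 0.2565 0.1693] rotvec [ 0.005 -0.011  0.   ] shift units before turn [-0.05 -0.25  2.76] after turn [-0.02 -0.24  2.77]
[ 0.    -0.394  0.069] [-0.297 -0.046 -0.264] [-0.268  0.052  0.293]
cap@.18 23 [0.002 0.132 0.18 ] [0.038 0.146 0.18 ] [0.018 0.138 0.18 ]
```

Emit:
servo_tool(rows=[[[0, 0, 0.7], [0, 0, 0], 1], [[0, 0, 0.7], [0, 0, 0], 1], [[0, 0, 0.7], [0, 0, 0], 1], [[0, -0.2, 0.7], [0, 0, 0], 1], [[0, -0.2, 0], [0, 0, 0], 1], [[0, -0.2, 0], [0, 0, 0], 1]])

```text
time: 6.55
position: [0.6166, 0.2454, 0.1703]
eef_rot: [[-0.673, 0.041, 0.738], [-0.058, 0.993, -0.107], [-0.737, -0.115, -0.666]]
force: [-0.2, 0.3, 0.1]
width: 0.0883
grasp_force: 0.0
```

```bash
python3 chk.py
```

```text
t 6.55 corner in stand [0.0133 0.1691 0.1607] F stand [-0.16  0.28  0.1 ] w 0.08825523391374421 j [ 0.31  0.51  1.69 -1.16  0.37 -0.28]
tap y range 0.048 0.1226 x -0.1206 119
-0.055 grey y: 0.25 0.056
0.045 grey y: 0.25 0.06
```

Emit:
servo_tool(rows=[[[0, -0.2, 0.03], [0, 0, 0], 1], [[0, -0.2, 0.03], [0, 0, 0], 1], [[-0.03, -0.2, 0.01], [0, 0, 0], 1], [[-0.04, -0.2, 0], [0, 0, 0], 1]])

```text
time: 7.1
position: [0.6182, 0.2259, 0.1726]
eef_rot: [[-0.674, 0.04, 0.738], [-0.058, 0.993, -0.106], [-0.737, -0.114, -0.666]]
force: [-1.1, 1.6, 0.1]
width: 0.0882
grasp_force: 0.9
```

```bash
python3 chk.py
```

```text
t 7.1 corner in stand [0.0132 0.1495 0.1629] F stand [-0.97  1.74  0.06] w 0.08824901286933512 j [ 0.28  0.49  1.71 -1.16  0.34 -0.3 ]
tap y range 0.048 0.1165 x -0.1206 115
-0.055 grey y: 0.23 0.05
0.045 grey y: 0.25 0.054
```

Emit:
servo_tool(rows=[[[-0.06, -0.21, -0.02], [0, 0, 0], 1], [[-0.07, -0.21, -0.03], [0, 0, 0], 1], [[-0.07, -0.21, -0.03], [0, 0, 0], 1], [[-0.07, -0.21, -0.03], [0, 0, 0], 1]])

```text
time: 7.65
position: [0.6201, 0.2053, 0.1819]
eef_rot: [[-0.674, 0.041, 0.738], [-0.058, 0.993, -0.107], [-0.737, -0.115, -0.666]]
force: [-0.2, 0.6, 1.7]
width: 0.088
grasp_force: 0.4
```

```bash
python3 chk.py
```

```text
t 7.65 corner in stand [0.0131 0.1288 0.1723] F stand [-0.16  0.64  1.66] w 0.08795478523364976 j [ 0.24  0.46  1.73 -1.11  0.31 -0.38]
tap y range 0.0478 0.1065 x -0.1189 101
-0.055 grey y: 0.24 0.044
0.045 grey y: 0.25 0.044
```

Emit:
servo_tool(rows=[[[-0.08, -0.21, -0.05], [0, 0, 0], 1], [[-0.08, -0.21, -0.05], [0, 0, 0], 1], [[-0.05, -0.21, -0.01], [0, 0, 0], 1], [[-0.05, -0.21, -0.01], [0, 0, 0], 1]])

```text
time: 8.2
position: [0.6214, 0.1852, 0.1911]
eef_rot: [[-0.674, 0.041, 0.738], [-0.058, 0.993, -0.107], [-0.737, -0.115, -0.666]]
force: [0.0, 0.4, -0.4]
width: 0.0882
grasp_force: 0.0
```

```bash
python3 chk.py;python3 - <<'E'
from h import *
t=manip.snapshot("top");s=manip.snapshot("side")
a=cv2.resize(t["image"][95:195,140:260],(600,500),interpolation=cv2.INTER_CUBIC)
b=cv2.resize(s["image"][100:200,190:290],(500,500),interpolation=cv2.INTER_CUBIC)
cv2.imwrite("pics/p4.png",cv2.resize(np.hstack([a,b]),(800,364)))
E
```

```text
t 8.2 corner in stand [0.0126 0.1087 0.1815] F stand [ 0.07  0.36 -0.36] w 0.08823657589234722 j [ 0.2   0.44  1.74 -1.05  0.29 -0.47]
tap y range 0.048 0.0871 x -0.1189 80
-0.055 grey y: 0.25 0.028
0.045 grey y: 0.25 0.028
```

View pics/p4.png

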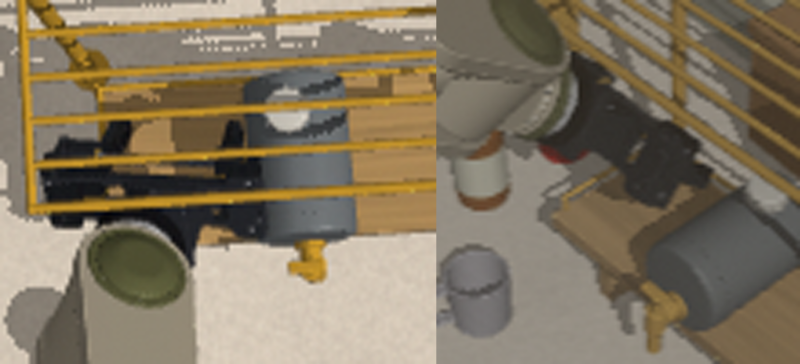

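The cap now sits nearly over the drum's axis at (288,110), the tap is upright at (312,260), and the force is zero, so the drum appears to have dropped onto its feet. I'll retract and check.

Emit:
servo_tool(rows=[[[0, 0.5, -0.3], [0, 0, 0], 1], [[0, 0.6, -0.8], [0, 0, 0], 1], [[0, 0.6, -1], [0, 0, 0], 1], [[0, 0.6, -1], [0, 0, 0], 1], [[0, 0.6, -1], [0, 0, 0], 1], [[0, 0.5, -1], [0, 0, 0], 1], [[0, 0.5, -1], [0, 0, 0], 1], [[0, 0.5, -1], [0, 0, 0], 1]])

```text
time: 9.35
position: [0.4934, 0.3151, 0.2972]
eef_rot: [[-0.674, 0.039, 0.738], [-0.058, 0.993, -0.106], [-0.737, -0.114, -0.666]]
force: [1.2, 0.0, -0.1]
width: 0.0879
grasp_force: 0.0
```

```bash
cat > m.py <<'E'
from h import *
where()
t=manip.snapshot("top");s=manip.snapshot("side")
np.savez("t9.npz",**t);np.savez("s9.npz",**s)
W=lambda p:o+Rs@np.array(p)
h=cv2.cvtColor(t["image"],cv2.COLOR_BGR2HSV)
def pts(lo,hi,x0,x1,y0,y1,z):
    q=proj(t,[W((x0,y0,z)),W((x1,y0,z)),W((x1,y1,z)),W((x0,y1,z))]).astype(np.int32)
    mm=np.zeros(h.shape[:2],np.uint8);cv2.fillPoly(mm,[q],255)
    ys,xs=np.nonzero(cv2.inRange(h,lo,hi)&mm)
    return np.array([Rs.T@(plane(t,(x,y),z)-o) for x,y in zip(xs,ys)])
P=pts((0,0,150),(180,45,255),-.005,.06,.03,.15,.206);print("cap",len(P),P.min(0).round(4),P.max(0).round(4))
for x in(-.06,-.045,-.03,.03,.045):
    yy=np.arange(.17,-.03,-.001); q=proj(t,[W((x,y,.146)) for y in yy]).round().astype(int)
    S=h[q[:,1],q[:,0]].astype(int); g=(S[:,1]<75)&(S[:,2]>30)&(S[:,2]<150)
    print(x,yy[g].max().round(3),yy[g].min().round(3))
P=pts((15,120,60),(32,255,255),-.135,-.092,.0,.15,.16);print("tap",P.min(0).round(4),P.max(0).round(4))
# spout in side view: expected pixels
a=cv2.resize(t["image"][100:200,140:260],(600,500),interpolation=cv2.INTER_CUBIC)
b=cv2.resize(s["image"][110:200,210:300],(500,500),interpolation=cv2.INTER_CUBIC)
cv2.imwrite("pics/p9.png",cv2.resize(np.hstack([a,b]),(800,364)))
E
python3 m.py
```

```text
t 9.35 corner in stand [-0.1032  0.2495  0.2876] F stand [ 1.15 -0.09 -0.06] w 0.08787099130698477 j [ 0.55  0.24  1.71 -0.86  0.68 -0.48]
cap 54 [0.0052 0.0443 0.206 ] [0.0437 0.0761 0.206 ]
-0.06 0.105 0.014Traceback (most recent call last):
  File "m.py", line 16, in <module>
    print(x,yy[g].max().round(3),yy[g].min().round(3))
            ~~~~~~~~~^^
    return umr_maximum(a, axis, None, out, keepdims, initial, where)
ValueError: zero-size array to reduction operation maximum which has no identity
```

```bash
sed -i 's/    print(x,yy\[g\].max.*/    print(x,yy[g].max().round(3) if g.any() else 0,yy[g].min().round(3) if g.any() else 0)/; s/for x in(-.06,-.045,-.03,.03,.045)/for x in(-.062,-.056,-.02,-.01,.0,.025,.035,.045)/' m.py; python3 m.py
```

```text
t 9.45 corner in stand [-0.103   0.2504  0.2887] F stand [-0.02  0.49  0.52] w 0.08846526250124885 j [ 0.55  0.23  1.71 -0.86  0.68 -0.48]
cap 54 [0.0052 0.0443 0.206 ] [0.0437 0.0761 0.206 ]
-0.062 0.105 0.014
-0.056 0.104 0.014
-0.02 0.106 0.015
-0.01 0.105 0.015
0.0 0 0
0.025 0.106 0.016
0.035 0 0
0.045 0.105 0.018
tap [-0.1202  0.0407  0.16  ] [-0.0899  0.0733  0.16  ]
```

View pics/p9.png

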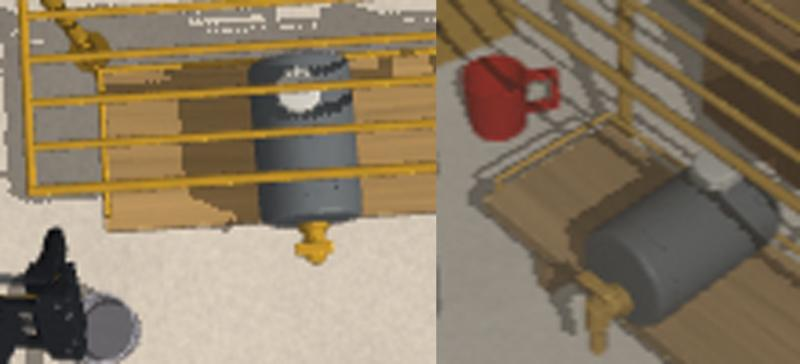

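The drum is upright, with its cap at y = 0.060, its tap at y = 0.057 and its axis within about 2° of square. The spout is therefore at about (-0.109, 0.058) in the stand frame. Now the jug.

```bash
cat >> h.py <<'E'
def rz(d): return Ro.from_euler('z',d,degrees=True).as_matrix()
def tool2(yaw,lean):
    l=np.radians(lean); return rz(yaw)@np.c_[[-np.cos(l),0,-np.sin(l)],[0,1,0],[np.sin(l),0,-np.cos(l)]]
G=np.array([0,0,.006])
SP=o+Rs@np.array([-.109,.058,0])
E
python3 - <<'E'
from h import *
J=np.array([.4506,.2591,0]); hd=np.array([.3907,.2698,0]); yaw=np.degrees(np.arctan2(*(J-hd)[[1,0]])); print("yaw",yaw,"spout",SP,"delta",SP-J)
R=tool2(yaw,10); H=J+rz(yaw)@[-.061,0,.036]; P=H-R@G
rep(P+[0,0,.13],R); rep(P,R,(P+[0,0,.13],R))
E
```

```text
yaw -10.12798221063264 spout [0.52066706 0.06020942 0.        ] delta [ 0.07006706 -0.19889058  0.        ]
target [0.3895 0.27   0.1719] rotvec [-0.035  0.667  0.179] shift units before turn [ 6.6  -1.35  0.41] after turn [ 4.63 -2.48  4.24]
target [0.3895 0.27   0.0419] rotvec [0. 0. 0.] shift units before turn [0.9  0.   5.12] after turn [0.9  0.   5.12]
```

Emit:
servo_tool(rows=[[[0.94, -0.19, 0.06], [0, 0, 0], 1], [[0.94, -0.19, 0.06], [0, 0, 0], 1], [[0.94, -0.19, 0.06], [0, 0, 0], 1], [[0.94, -0.19, 0.06], [0, 0, 0], 1], [[0.94, -0.19, 0.06], [0, 0, 0], 1], [[0.94, -0.19, 0.06], [0, 0, 0], 1], [[0.94, -0.19, 0.06], [0, 0, 0], 1], [[0, 0, 0], [-0.009, 0.167, 0.045], 1], [[0, 0, 0], [-0.009, 0.167, 0.045], 1], [[0, 0, 0], [-0.009, 0.167, 0.045], 1], [[0, 0, 0], [-0.009, 0.167, 0.045], 1]])

```text
time: 10.92
position: [0.3918, 0.2716, 0.19]
eef_rot: [[-0.957, 0.171, 0.232], [0.161, 0.985, -0.065], [-0.24, -0.024, -0.971]]
force: [-0.4, -1.1, 0.0]
width: 0.0878
grasp_force: 0.0
```

Run:
```python
from h import *
J=np.array([.4506,.2591,0]); yaw=-10.1
R=tool2(yaw,10); H=J+rz(yaw)@[-.061,0,.036]; P=H-R@G
rep(P,R);where(G)
```

```text
target [0.3895 0.27   0.0419] rotvec [-0.023  0.068  0.009] shift units before turn [1.5  0.06 5.73] after turn [ 1.11 -0.08  5.82]
t 10.93 corner in stand [-0.2172  0.2795  0.1842] F stand [-0.52 -1.06  0.02] w 0.08782000484267613 j [ 0.43  0.22  1.84 -0.2   0.9  -0.86]
```

Emit:
servo_tool(rows=[[[0, 0, 0], [-0.023, 0.068, 0.009], 1], [[0.2, 0, 0.97], [0, 0, 0], 1], [[0.2, 0, 0.97], [0, 0, 0], 1], [[0.2, 0, 0.97], [0, 0, 0], 1], [[0.2, 0, 0.97], [0, 0, 0], 1], [[0.15, 0, 0.97], [0, 0, 0], 1], [[0.15, 0, 0.97], [0, 0, 0], 1], [[0, 0, 0], [0, 0, 0], 1]])

```text
time: 11.92
position: [0.3903, 0.2704, 0.0403]
eef_rot: [[-0.969, 0.176, 0.173], [0.172, 0.984, -0.035], [-0.176, -0.005, -0.984]]
force: [-0.3, 0.4, 0.5]
width: 0.0883
grasp_force: 0.0
```

Run:
```python
from h import *
J=np.array([.4506,.2591,0]); yaw=-10.1
R=tool2(yaw,10); H=J+rz(yaw)@[-.061,0,.036]; P=H-R@G
rep(P,R);where(G)
s=manip.snapshot("side");t=manip.snapshot("top")
a=cv2.resize(t["image"][150:240,120:220],(500,450),interpolation=cv2.INTER_CUBIC)
b=cv2.resize(s["image"][140:230,150:250],(500,450),interpolation=cv2.INTER_CUBIC)
cv2.imwrite("pics/p10.png",cv2.resize(np.hstack([a,b]),(800,360)))
```

```text
target [0.3895 0.27   0.0419] rotvec [-0.005  0.003  0.   ] shift units before turn [ 0.02 -0.02 -0.07] after turn [ 0.02 -0.02 -0.07]
t 11.93 corner in stand [-0.2192  0.2786  0.0344] F stand [-0.28  0.39  0.53] w 0.08826947906256247 j [ 0.41  0.49  1.95 -0.19  0.56 -0.83]
```

View pics/p10.png

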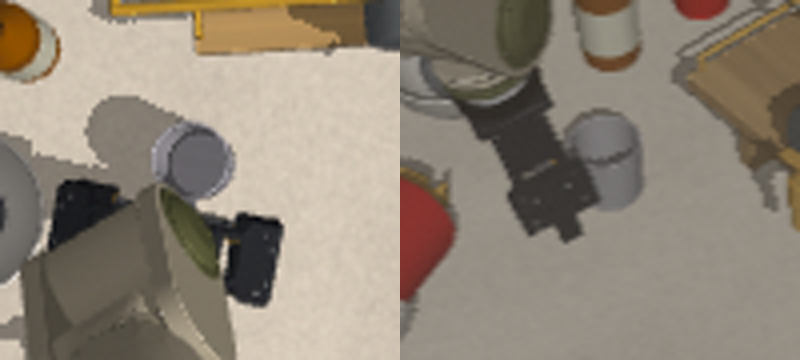

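The jug is undisturbed, with its mouth at (193,160), and the fingers are spread on either side of the handle. I'll close, then lift.

Emit:
servo_tool(rows=[[[0, 0, 0], [0, 0, 0], 0], [[0, 0, 0], [0, 0, 0], 0], [[0, 0, 0], [0, 0, 0], 0], [[0, 0, 0], [0, 0, 0], 0], [[0, 0, 0], [0, 0, 0], 0], [[0, 0, 0], [0, 0, 0], 0], [[0, 0, 0], [0, 0, 0], 0], [[0, 0, 0], [0, 0, 0], 0], [[-0.06, 0, -0.4], [0, 0, 0], 0]], grip_force=15)

```text
time: 13.15
position: [0.3903, 0.2705, 0.0512]
eef_rot: [[-0.969, 0.176, 0.174], [0.172, 0.984, -0.035], [-0.177, -0.004, -0.984]]
force: [-0.8, -0.5, -1.4]
width: 0.0115
grasp_force: 14.8
```

```bash
cat > j.py <<'E'
from h import *
where(G)
t=manip.snapshot("top"); im=t["image"].astype(int); h=cv2.cvtColor(t["image"],cv2.COLOR_BGR2HSV)
import sys
x0,y0,z=map(float,sys.argv[1:4])
u,v=proj(t,[[x0,y0,z]])[0]
r=.034*491.5/(1.738-z)
g=cv2.GaussianBlur(t["image"],(3,3),0)
# jug pixels: bluish grey vs warm counter: B>=R
m=((im[...,0]-im[...,2])>-4).astype(np.uint8)*255
k=np.zeros_like(m); cv2.circle(k,(int(round(u)),int(round(v))),int(r*1.9),255,-1); m&=k
m=cv2.morphologyEx(m,cv2.MORPH_OPEN,np.ones((5,5),np.uint8))
c=max(cv2.findContours(m,cv2.RETR_EXTERNAL,cv2.CHAIN_APPROX_NONE)[0],key=cv2.contourArea)
(cu,cv_),rr=cv2.minEnclosingCircle(c); b=cv2.boundingRect(c)
print("expected",(u,v),r,"blob circ",(cu,cv_),rr,b,"world",plane(t,(cu,cv_),z).round(4))
P=np.array(manip.observe()["position"]);print(P,manip.observe()["width"])
E
python3 j.py .4506 .2591 .072
```

```text
t 13.15 corner in stand [-0.2192  0.2787  0.0453] F stand [-0.82 -0.42 -1.44] w 0.011467922772671318 j [ 0.41  0.47  1.95 -0.18  0.59 -0.84]
expected (np.float64(167.4949710725682), np.float64(189.44693650180147)) 10.030612244897961 blob circ (167.73529052734375, 190.0294189453125) 10.195847511291504 (158, 181, 20, 19) world [0.4486 0.2582 0.072 ]
[0.391007   0.27089384 0.0527122 ] 0.01165124294043433
```

Run:
```python
from h import *
ob=manip.observe();Q=np.array(ob["eef_rot"]);d=np.array([.0712,-.1985,-.006])
print((Q.T@d/.025).round(2))
```

```text
[-4.08 -7.32  1.01]
```

Emit:
servo_tool(rows=[[[-0.2, -0.35, 0.05], [0, 0, 0], 0], [[-0.37, -0.66, 0.09], [0, 0, 0], 0], [[-0.37, -0.66, 0.09], [0, 0, 0], 0], [[-0.37, -0.66, 0.09], [0, 0, 0], 0], [[-0.37, -0.66, 0.09], [0, 0, 0], 0], [[-0.37, -0.66, 0.09], [0, 0, 0], 0], [[-0.37, -0.66, 0.09], [0, 0, 0], 0], [[-0.37, -0.66, 0.09], [0, 0, 0], 0], [[-0.37, -0.66, 0.09], [0, 0, 0], 0], [[-0.37, -0.66, 0.09], [0, 0, 0], 0], [[-0.35, -0.66, 0.09], [0, 0, 0], 0], [[-0.2, -0.37, 0.05], [0, 0, 0], 0]])

```text
time: 14.7
position: [0.4618, 0.0709, 0.0455]
eef_rot: [[-0.969, 0.177, 0.175], [0.173, 0.984, -0.035], [-0.179, -0.003, -0.984]]
force: [-0.6, -0.3, -1.4]
width: 0.0119
grasp_force: 14.8
```

Emit:
servo_tool(rows=[[[0, 0, 0], [0, 0, 0], 0], [[0, 0, 0], [0, 0, 0], 0]])

```text
time: 14.95
position: [0.4614, 0.0724, 0.0455]
eef_rot: [[-0.969, 0.176, 0.175], [0.172, 0.984, -0.035], [-0.178, -0.003, -0.984]]
force: [-0.3, 0.1, -0.8]
width: 0.0115
grasp_force: 14.8
```

```bash
python3 j.py .5207 .0602 .068; python3 m.py|tail -12
python3 - <<'E'
from h import *
ob=manip.observe();Q=np.array(ob["eef_rot"]);p=np.array(ob["position"]);print("TCP delta",(p-[.391,.2709,.0527]).round(4),(Q@[0,0,1]).round(3),ob["time"])
E
```

```text
t 14.95 corner in stand [-0.1659  0.0751  0.0396] F stand [-0.29  0.17 -0.8 ] w 0.011467051631600186 j [-0.09  0.45  2.   -0.04  0.51 -1.45]
expected (np.float64(226.80487852904932), np.float64(170.62854098208098)) 10.006586826347307 blob circ (226.0, 158.0) 11.401854515075684 (215, 153, 23, 9) world [0.5639 0.0642 0.068 ]
[0.46145417 0.07251937 0.04553367] 0.011311753483331292
t 15.0 corner in stand [-0.1787  0.0149  0.0211] F stand [-0.12  0.07 -1.73] w 0.011311753483331292 j [-0.09  0.45  2.   -0.04  0.51 -1.45]
cap 54 [0.0052 0.0443 0.206 ] [0.0437 0.0761 0.206 ]
-0.062 0.105 0.014
-0.056 0.104 0.014
-0.02 0.106 0.015
-0.01 0.105 0.015
0.0 0 0
0.025 0.106 0.016
0.035 0 0
0.045 0.105 0.018
tap [-0.1232  0.0405  0.16  ] [-0.0899  0.0733  0.16  ]
TCP delta [ 0.0705 -0.1984 -0.0071] [ 0.175 -0.035 -0.984] 15.1
```

Emit:
servo_tool(rows=[[[0.02, 0, 0.1], [0, 0, 0], 0], [[0.02, 0, 0.1], [0, 0, 0], 0], [[0, 0, 0], [0, 0, 0], 0]])

```text
time: 15.48
position: [0.4615, 0.0723, 0.0405]
eef_rot: [[-0.969, 0.176, 0.175], [0.172, 0.984, -0.034], [-0.179, -0.003, -0.984]]
force: [-0.7, 1.6, 4.2]
width: 0.0121
grasp_force: 15.0
```

```bash
python3 -c "
from h import *
where(G);print(manip.observe()['position'])"
```

```text
t 15.47 corner in stand [-0.1658  0.075   0.0346] F stand [-0.54  1.66  4.24] w 0.012113456703201641 j [-0.09  0.46  2.   -0.04  0.5  -1.45]
[0.46148875 0.07234731 0.04047184]
```

Emit:
servo_tool(rows=[[[0, 0, 0], [0, 0, 0], 0.3], [[0, 0, 0], [0, 0, 0], 0.5], [[0, 0, 0], [0, 0, 0], 0.6], [[0, 0, 0], [0, 0, 0], 0.6], [[0, 0, 0], [0, 0, 0], 0.6], [[0.2, 0, -0.5], [0, 0, 0], 0.6], [[0.6, 0, -0.8], [0, 0, 0], 0.6], [[0.8, 0, -0.8], [0, 0, 0], 0.6], [[1, 0, -0.8], [0, 0, 0], 0.6], [[1, 0, -0.8], [0, 0, 0], 0.6], [[1, 0, -0.8], [0, 0, 0], 0.6], [[1, 0, -0.8], [0, 0, 0], 0.6]])

```text
time: 16.98
position: [0.3014, 0.101, 0.1466]
eef_rot: [[-0.969, 0.176, 0.176], [0.173, 0.984, -0.035], [-0.179, -0.003, -0.984]]
force: [0.2, -0.4, 0.3]
width: 0.0529
grasp_force: 0.0
```

Emit:
servo_tool(rows=[[[1, 0, -0.5], [0, 0, 0], 0.6], [[1, 0, -0.5], [0, 0, 0], 0.6], [[0, 0, 0], [0, 0, 0], 0.6]])

```text
time: 17.35
position: [0.2491, 0.1106, 0.162]
eef_rot: [[-0.968, 0.175, 0.178], [0.171, 0.985, -0.034], [-0.181, -0.003, -0.983]]
force: [-0.4, 0.1, 0.3]
width: 0.0527
grasp_force: 0.0
```

```bash
python3 m.py|tail -11
python3 - <<'E'
from h import *
t=dict(np.load("t9.npz"));s=dict(np.load("s9.npz"))
for n,i,r in(("t",t,.034),("s",s,.034)): print(n,proj(i,[SP+[0,0,.062],SP+[0,0,.084]]).round(1).tolist())
a=cv2.resize(t["image"][145:195,200:255],(550,500),interpolation=cv2.INTER_NEAREST)
u=proj(s,[SP+[0,0,.06]])[0].astype(int)
b=cv2.resize(s["image"][u[1]-25:u[1]+25,u[0]-25:u[0]+25],(500,500),interpolation=cv2.INTER_NEAREST)
print(u); cv2.imwrite("pics/p11.png",cv2.resize(np.hstack([a,b]),(800,381)))
E
```

```text
t 17.35 corner in stand [-0.3867  0.0716  0.1376] F stand [-0.44  0.15  0.28] w 0.05270258590985854 j [ 0.01 -0.24  2.38 -0.05  0.83 -1.36]
cap 54 [0.0052 0.0443 0.206 ] [0.0437 0.0761 0.206 ]
-0.062 0.105 0.014
-0.056 0.104 0.014
-0.02 0.106 0.015
-0.01 0.105 0.015
0.0 0 0
0.025 0.106 0.016
0.035 0 0
0.045 0.105 0.018
tap [-0.1232  0.0405  0.16  ] [-0.0899  0.0733  0.16  ]
t [[226.9, 170.8], [226.6, 170.1]]
s [[250.3, 200.3], [250.2, 196.0]]
[250 200]
```

View pics/p11.png

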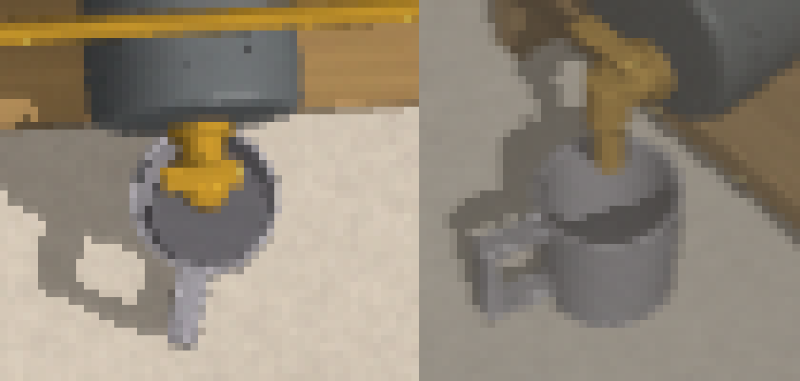

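The top view shows the mouth centre at about (226.8,170.7) px, against a predicted spout position of (226.9,170.8). The jug is upright and the arm is clear, so I'm handing in.

```bash
python3 -c "
from station import manip
print(manip.hand_in())"
```

```text
the job is handed in; nothing more can be done
None
```

The job is handed in, but no verdict came back: by the last pictures, the dispenser stands on its feet with cap up and square to the board, and the jug stands upright with its mouth centred under the spout to within measuring error.

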